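# Lock a retained paint sample in its chest with hasp and pin

### The arm

A 6-joint arm with a two-finger parallel gripper is mounted at the origin on a cart in front of the work surface, level with it; the furniture and walls round the work are solid. World frame = base frame: x ahead of the robot, y to its left, z up, the work surface at z = 0. Lengths are in mm, angles in rad, forces in N, time in s.
With the tool pointing down it reaches from about 350 to 975 mm from the base axis. Payload 7.1 kg.
Tool frame: the origin (TCP) lies on the front face of the gripper's body, between the roots of the fingers; the fingertips stand 80 mm ahead of it and the grasp point (between the pads) lies 61 mm ahead of it (env.tips_ahead is the distance from the TCP to the fingertips, in mm); z points along the fingers, y is the line along which they close (so a half turn about z gives the same grasp; the last joint's range is limited). The gripper opens to 88 mm and grips with 3 to 60 N. Pads are 20 mm wide; open, the fingers measure 115 mm over their backs; the gripper's body (75 mm by 178 mm) begins 61 mm behind the grasp point.
Start: joints at [1.189, 0.423, 1.63, -0, 1.089, -0.019], TCP at [221.776, 584.312, 302.675] pointing down, gripper open.
Joint ranges: [-3, 3], [-0.9, 2.11], [0.09, 2.58], [-1.31, 4.45], [0.11, 2.69], [-2.54, 2.54]. Speed limits (rad/s): [2.39, 2.39, 3.01, 3.14, 3.14, 3.14].

### API

Orientations are given as a unit quaternion [x, y, z, w].
In Python, from station import env, set_gripper, viewer, workorder gives the robot as it stands. Calls block until the motion is done:
- env.reach(position, orientation): joint-space move of the TCP to a pose.
- env.move_l(position, rot=None, rate=150, f_stop=None): straight line of the TCP; rot=None keeps the orientation; rate is the mean speed in mm/s. With f_stop (N) it stops when the force on the tool has changed by that much, and returns True; else False.
- env.move_joints(angles): joint-space move.
- set_gripper(opening): finger opening in mm; the grip force is fixed at half the most; returns when the fingers have stopped.
- env.hold(seconds).
- env.ik(position, orientation): joint angles nearest the present ones, or None.
- env.read_state(): the state.
- viewer.camera(name): name is "side" or "top"; returns the picture (480x640x3 uint8, blue, green, red); there is no depth.
- viewer.camera_params(name): a dict with "fx", "fy", "cx", "cy" (pixels), "pose" (4x4, takes a point from camera to world coordinates). Camera axes: x right, y up, looking along -z (the intrinsics and any distortion apply to the point x, -y, -z); pixel columns grow to the right and rows downward; lengths in mm; the calibration is good to about 2 mm. A picture is of the moment at which its call begins. camera_params takes no time and is no camera call.
A pose or a line that the arm cannot do raises env.IKError and nothing moves.
- workorder.sign_off(): hands the job in; it is judged then, once.
The state is a dict: "time_s": time; "qpos": joint angles; "dq": joint speeds; "tau": joint torques, N m; "tool_pos": TCP position; "orientation": TCP orientation; "force": force on the tool from outside, world axes, zero at the start; "wrist_torque": the same for the moment, N m; "width": finger opening in mm; "grip_force": force on a finger pad.
Only numpy, scipy, OpenCV 4.12 (cv2) and the standard library are available. Lean on these libraries where they do the work, as an engineer would, in place of code of your own. Each camera call takes 0.05 s, during which the arm holds its last target. There are 200 camera calls.

### The job

Lock away the retained sample: set the red tin upright inside the open wooden chest, shut the lid, then swing the steel hasp down flat so that the brass staple stands up through its slot, and last push the red-handled locking pin sideways through the staple, all the way in until its handle meets the hasp (from either side). Leave the blue tin where it stands.

Things in the scene. Friction and masses are not known exactly. Their poses are not given: they have to be found in the camera images.
- red_tin_center (a point): Red lever-lid sample tin to be locked away, 55 mm across, 50 mm tall, 0.16 kg, standing on the table. The point is on its axis, half-way up (25 mm above its underside). A tall instrument case stands behind both tins; its knobs begin at world x 0.47 m, so carry the tin out round its left front corner (world y -0.11), which carries a signal lamp 0.65 m tall.
- blue_tin_center (a point): Blue lever-lid sample tin, 59 mm across, 56 mm tall, standing near the red one; it stays where it is. The point is on its axis, half-way up. The two tins swap places from start to start.
- chest: Pale wooden chest, fixed. Origin: centre of its footprint on the table; x points away from the lock side, y left seen from there, z up. Box x -25..105, y -100..100, rim z 80 mm, walls 7, inner floor z 7. Lid hinge line along y at x 105, z 80. Steel ledge before the box: x -105..-25, y -65..65, top z 85. Staple on the ledge: see staple_eye. Offsets in mm in this frame.
- lid (a joint): Lid angle, rad: 0 shut (top face at chest z 90 mm), grows as its lock-side edge swings up and away; starts 1.5 to 1.7 (upright; the monitor is some 70 mm behind it), stop 1.85. Board 10 mm thick, 130 mm from hinge line to free edge, 200 wide; when shut it fills z 80 to 90. Stiff hinge: stays where left; 2 to 5 N near the free edge moves it.
- lid_edge (a point): Middle of the lid's free edge (half-way through its thickness). The point's z axis is the lid's outer normal, -x points from the hinge to the edge.
- hasp (a joint): Hasp angle relative to the lid, rad: 0 flat, pointing from the lid's free edge out over the ledge; grows as it swings up and back over the lid; starts 1.8 to 2.4, stop 2.9. Hinge axis along chest y; with the lid shut at chest x -25, z 91.5 mm, centred on y 0. Stays where left; 1 N at the tip moves it. To be laid flat only after the lid is shut.
- hasp_tip (a point): Round end of the hasp on its centre line, 93 mm from its hinge axis. Steel strip 32 mm wide, 3 thick, with a slot 9.6 wide from 22 to 62 mm from the hinge axis; the part beyond 62 mm can be pressed clear of the staple. Flat, its top face is at chest z 90 mm, 5 above the ledge.
- staple_eye (a point): Point in the brass staple where the pin's axis lies when home: chest x -67, y 0, z 98 mm, 13 above the ledge. Axes as the chest's; the pin passes along y. The staple is an upright arch in the plane y = 0 of 6 mm round bar, legs at chest x -79 and -55, opening 18 mm wide in x, underside of the arch z 112, top z 118.
- pin_grip (a point): Locking pin, lying loose on the table, 60 g. The point is the centre of its red handle block (34 mm along x, 18 mm along y, 28 mm tall), 14 mm above its underside. x points along the steel shank to its tip: shank 8 mm thick, rounded tip, 45 mm long from the block's face, its axis 13 mm above the block's underside.
- pin_mid (a point): Point on the pin's shank axis, 16 mm from the face of the handle block (33 mm from the block's centre). With the pin fully in, the block stands on the ledge with its face against the hasp's side edge, and this point lies at the staple eye.
- red_tin: Same red tin, its origin at the centre of its underside, z up its axis.
- pin: Same pin, its origin at the centre of its handle block's underside, axes as pin_grip.

How it is judged:
By the outcome, as a careful person would: the job done as asked, in the order asked, and still so for the second after the job is handed in, with the robot touching nothing.
It also fails if it takes over 72 s, if anything falls off the work surface, if the arm or the gripper's body presses on something with over 40 N, if the wrist force passes 120 N, or if a joint passes its speed limit or range.

## Working session

There is one attempt and no reset: what is moved stays moved. The work goes in short steps, each a Python script; the robot and the scene stay as the last script left them, time stands still between calls to the robot, and variables do not carry over. Pictures are saved under pics/ and viewed, at most 10 in all, crops included, and the job is handed in when it is done.

```bash
ls; mkdir -p pics; python3 - <<'E'
from station import env,viewer
import cv2,numpy as np
np.set_printoptions(precision=4,suppress=True)
for n in("side","top"):
    cv2.imwrite(f"pics/{n}0.png",viewer.camera(n)); p=viewer.camera_params(n)
    print(n,{k:v for k,v in p.items()})
print(env.read_state())
E
```

```text
pics
side {'fx': 603.3083949076922, 'fy': 603.3083949076922, 'cx': 320.63409762003147, 'cy': 236.0349336214477, 'pose': array([[  -0.9989,   -0.0196,    0.043 ,  576.9699],
       [   0.0453,   -0.6578,    0.7518, 1078.8903],
       [   0.0136,    0.7529,    0.658 , 1025.1957],
       [   0.    ,    0.    ,    0.    ,    1.    ]])}
top {'fx': 623.4590721478571, 'fy': 623.4590721478571, 'cx': 321.8626788918261, 'cy': 233.42612320878317, 'pose': array([[  -0.012 ,    0.9963,   -0.0847,  388.259 ],
       [  -0.9999,   -0.0124,   -0.0044,   33.7543],
       [  -0.0055,    0.0847,    0.9964, 1646.8848],
       [   0.    ,    0.    ,    0.    ,    1.    ]])}
{'time_s': 0.1, 'qpos': array([ 1.189 ,  0.4238,  1.6306, -0.    ,  1.0886, -0.019 ]), 'dq': array([ 0.0016, -0.0006, -0.0022,  0.0006,  0.0003,  0.0003]), 'tau': array([  0.001 , -54.5618, -27.4326,   0.0646,   0.0187,   0.    ]), 'tool_pos': array([221.6443, 583.9579, 301.9849]), 'orientation': array([ 0.1804,  0.9836, -0.0007, -0.0001]), 'force': array([-0.7758, -0.4631, -0.1259]), 'wrist_torque': array([ 0.073 ,  0.0368, -0.0023]), 'grip_force': 0.0, 'width': 87.50202360351494}
```

View pics/side0.png

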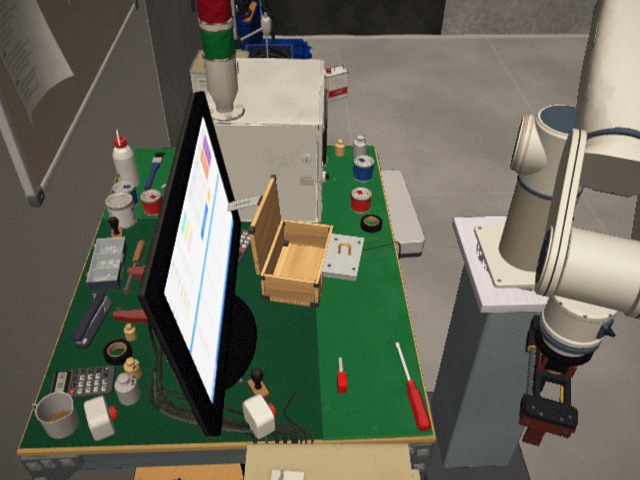

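View pics/top0.png

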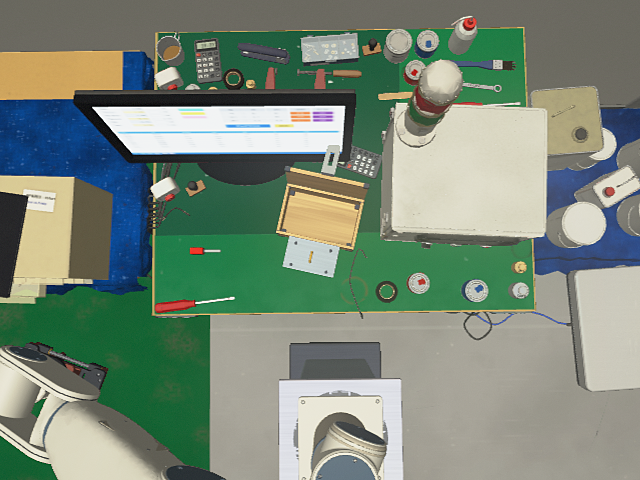

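The side view shows the red tin at (361,200), the blue tin at (363,167), the chest near (295,260), the staple at (344,246) and the pin at (342,375). In the top view they are red (419,283), blue (475,290), staple (310,257), pin handle (197,251) with its tip to the right. I'll zoom in for exact pixels.

```bash
cat > h.py <<'E'
import cv2,numpy as np
from station import env,viewer,set_gripper,workorder
from scipy.spatial.transform import Rotation as R
np.set_printoptions(precision=2,suppress=True)
P={n:viewer.camera_params(n) for n in("side","top")}
def ray(n,uv):
    p=P[n];d=np.array([(uv[0]-p['cx'])/p['fx'],-(uv[1]-p['cy'])/p['fy'],-1.])
    return p['pose'][:3,3],p['pose'][:3,:3]@d
def onz(n,uv,z):
    o,d=ray(n,uv);return o+d*(z-o[2])/d[2]
def proj(n,X):
    p=P[n];c=p['pose'][:3,:3].T@(np.asarray(X,float)-p['pose'][:3,3])
    return np.array([p['cx']-p['fx']*c[0]/c[2],p['cy']+p['fy']*c[1]/c[2]])
def tri(a,b):
    A=[];y=[]
    for n,uv in(("side",a),("top",b)):
        o,d=ray(n,uv);d=d/np.linalg.norm(d);M=np.eye(3)-np.outer(d,d);A.append(M);y.append(M@o)
    return np.linalg.lstsq(np.vstack(A),np.hstack(y),rcond=None)[0]
def crop(img,name,x0,x1,y0,y1,k):
    cv2.imwrite(f"pics/{name}.png",cv2.resize(img[y0:y1,x0:x1],None,fx=k,fy=k,interpolation=cv2.INTER_CUBIC))
E
python3 - <<'E'
from h import *
s=cv2.imread("pics/side0.png");t=cv2.imread("pics/top0.png")
crop(s,"s1",220,400,145,310,3.6) if 0 else crop(s,"s1",220,400,155,305,4)
a=cv2.resize(t[140:300,265,None] if 0 else t[135:285,265,None] if 0 else t[135:285,260:390],None,fx=4,fy=4,interpolation=cv2.INTER_CUBIC)
# pin insets on right: top (180..230,235..265) side (325..360,345..400)
b=cv2.resize(t[236:266,182:232],None,fx=5,fy=5,interpolation=cv2.INTER_CUBIC)
c=cv2.resize(s[350:400,320:370],None,fx=5,fy=5,interpolation=cv2.INTER_CUBIC)
im=np.zeros((600,790,3),np.uint8);im[:600,:520]=a;im[0:150,530:780]=b;im[170:420,530:780]=c
cv2.imwrite("pics/t1.png",im)
for n,i in(("side",s),("top",t)):
    h=cv2.cvtColor(i,cv2.COLOR_BGR2HSV)
    for nm,m in(("red",((h[...,0]<8)|(h[...,0]>172))&(h[...,1]>150)&(h[...,2]>70)),("blue",(abs(h[...,0].astype(int)-110)<12)&(h[...,1]>120)&(h[...,2]>60))):
        N,_,st,ce=cv2.connectedComponentsWithStats(m.astype(np.uint8))
        print(n,nm,[(st[k].tolist(),ce[k].round(1).tolist()) for k in range(1,N) if 15<st[k][4]<600 and st[k][0]>180 and 140<st[k][1]<400])
E
```

```text
side red [([351, 196, 19, 16, 198], [359.9, 204.9]), ([539, 356, 2, 12, 23], [539.5, 361.7]), ([337, 372, 10, 21, 182], [341.8, 382.1])]
side blue [([353, 162, 20, 18, 215], [362.3, 172.7]), ([201, 205, 7, 33, 61], [203.9, 221.4]), ([216, 219, 18, 149, 292], [224.1, 295.9]), ([191, 331, 3, 18, 18], [192.0, 339.5]), ([211, 389, 4, 15, 22], [212.9, 396.9])]
top red [([607, 188, 7, 8, 37], [610.3, 191.0]), ([190, 247, 14, 7, 83], [196.2, 250.4]), ([418, 279, 7, 6, 30], [421.3, 281.4])]
top blue [([462, 281, 7, 18, 36], [464.2, 289.2]), ([475, 285, 8, 7, 37], [478.7, 288.1]), ([532, 312, 34, 12, 40], [548.1, 317.4]), ([476, 315, 14, 9, 18], [482.3, 318.8]), ([492, 314, 21, 11, 22], [502.0, 320.3])]
```

View pics/s1.png

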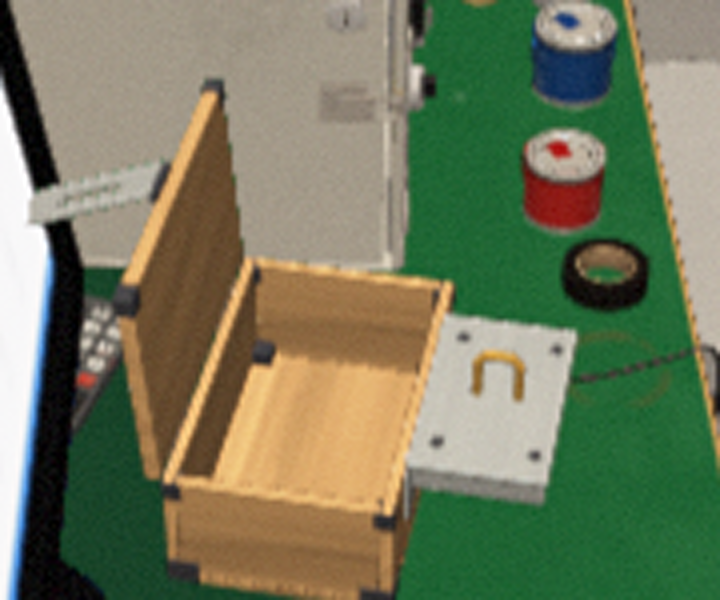

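View pics/t1.png

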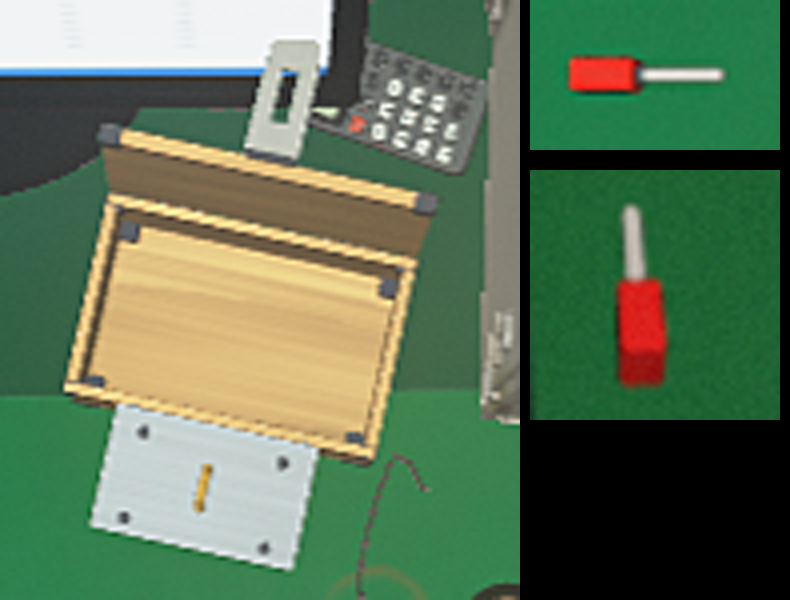

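The crops show the lid upright, with free-edge corners at side crop (124,297) and (213,85), and the hasp tilted back to (33,205). The staple arch is at side crop (498,353) and the pin points towards −y. Next I'll fit the poses from these pixels.

```bash
cat > fit.py <<'E'
from h import *
from scipy.optimize import least_squares
S=lambda x,y:("side",((x+.5)/4-.5+220,(y+.5)/4-.5+155))
T=lambda x,y:("top",((x+.5)/4-.5+260,(y+.5)/4-.5+135))
obs=[((-25,100,80),T(65,388)),((-25,-100,80),T(372,460)),((105,-100,80),T(416,263)),((105,100,80),T(110,197)),
((-25,100,80),S(391,517)),((105,100,80),S(168,486)),((-25,-100,80),S(452,285)),
((-105,65,85),T(91,525)),((-105,-65,85),T(293,570)),((-25,65,85),T(118,405)),((-25,-65,85),T(318,448)),
((-105,65,85),S(543,489)),((-105,-65,85),S(578,330)),((-67,0,118),T(203.5,487)),((-67,0,118),S(498,352)),((-55,0,85),S(477,396)),((-79,0,85),S(519,401))]
def lidp(r,y,n,th): return np.array([105-r*np.cos(th)+n*np.sin(th),y,80+r*np.sin(th)+n*np.cos(th)])
def haspp(r,y,th,h):
    p=lidp(130,y,11.5,th);a=th+h;return p+np.array([-r*np.cos(a),0,r*np.sin(a)])
def W(p,q): c,s=np.cos(q[2]),np.sin(q[2]);return np.array([q[0]+c*p[0]-s*p[1],q[1]+s*p[0]+c*p[1],p[2]])
def res(q):
    e=[proj(n,W(X,q))-uv for X,(n,uv) in obs]
    L=[(lidp(130,100,5,q[3]),T(110,134)),(lidp(130,-100,5,q[3]),T(427,203)),(lidp(130,100,5,q[3]),S(124,296)),(lidp(130,-100,5,q[3]),S(213,86)),
       (haspp(93,0,q[3],q[4]),T(297,40)),(haspp(93,0,q[3],q[4]),S(32,205))]
    e+=[proj(n,W(X,q))-uv for X,(n,uv) in L]
    return np.ravel(e)
E
python3 - <<'E'
from fit import *
r=least_squares(res,[500,40,-.2,1.6,2],loss="soft_l1");print(r.x);print(res(r.x).reshape(-1,2))
np.save("chest.npy",r.x)
s=cv2.imread("pics/side0.png");t=cv2.imread("pics/top0.png")
# tins: lid tops, ellipse centres
print("red",tri(S(565,154)[1],(419,283)), "blue",tri(S(575,24)[1],(475,290)))
for nm,uv,tp,h in(("red",S(565,154)[1],(419,283),50),("blue",S(575,24)[1],(475,290),56)): print(nm,onz("side",uv,h),onz("top",tp,h))
# tin outlines by top/grey edge: refine circle in top view
g=cv2.cvtColor(t,cv2.COLOR_BGR2HSV)
for x0,x1,y0,y1 in((402,436,266,301),(456,495,272,308)):
    m=((cv2.inRange(g[y0:y1,x0:x1],(38,90,0),(85,255,255))==0)).astype(np.uint8)
    N,l,st,ce=cv2.connectedComponentsWithStats(m);k=1+st[1:,4].argmax();print(st[k]+[x0,y0,0,0,0],ce[k]+[x0,y0])
# pin
b=lambda x,y:(182+(x-530+.5)/5-.5,236+(y+.5)/5-.5); c=lambda x,y:(320+(x-530+.5)/5-.5,350+(y-170+.5)/5-.5)
print("pin tip",onz("top",b(723,74),13),onz("side",c(631,207),14)," blk top face near-left/right",[onz("top",b(*p),28) for p in((569,59),(569,91),(637,57),(637,90))])
print("side blk top",[onz("side",c(*p),28) for p in((618,281),(661,281),(619,347),(665,347))])
print("monitor", onz("top",(352,160),300),onz("top",(352,160),400),"lampcase", onz("top",(383,240),0))
E
```

```text
[528.6   54.1   -0.23   1.63   1.99]
[[-0.17  0.17]
 [ 0.54 -0.72]
 [ 0.44 -1.5 ]
 [-0.03 -1.84]
 [ 1.1  -0.05]
 [-0.92 -0.6 ]
 [ 1.2   0.01]
 [-0.31 -0.17]
 [-0.11 -0.16]
 [-0.01 -1.26]
 [ 0.5  -0.85]
 [ 1.75 -0.69]
 [ 0.65  0.87]
 [-0.11 -0.51]
 [ 1.1   0.83]
 [ 0.6  -0.15]
 [ 0.45  0.01]
 [-2.19 -0.72]
 [ 2.31  0.3 ]
 [ 0.75  1.69]
 [ 1.7  -0.84]
 [ 0.78 -0.5 ]
 [-1.2   5.74]]
red [ 395.85 -205.64   50.47] blue [ 376.16 -345.36   60.  ]
red [ 397.55 -206.61   50.  ] [ 394.05 -205.41   50.  ]
blue [ 376.84 -351.57   56.  ] [ 374.62 -346.06   56.  ]
[406 272  24  22 414] [417.72 282.82]
[460 279  29  23 518] [474.43 290.22]
pin tip [485.78 308.56  13.  ] [488.39 305.38  14.  ]  blk top face near-left/right [array([493.69, 386.33,  28.  ]), array([477.01, 386.23,  28.  ]), array([494.3 , 350.88,  28.  ]), array([477.1 , 350.81,  28.  ])]
side blk top [array([497.35, 352.4 ,  28.  ]), array([480.16, 353.01,  28.  ]), array([499.02, 383.62,  28.  ]), array([480.99, 384.27,  28.  ])]
monitor [663.3  -28.16 300.  ] [642.88 -23.56 400.  ] lampcase [ 508.82 -120.54    0.  ]
```

```bash
cat >> h.py <<'E'
import os
Q=np.load("chest.npy"); YAW=Q[2]
def C(p):  # chest -> world
    c,s=np.cos(YAW),np.sin(YAW);return np.array([Q[0]+c*p[0]-s*p[1],Q[1]+s*p[0]+c*p[1],p[2]])
def rot(yaw,tilt=0,spin=0):
    return R.from_euler('z',yaw)*R.from_euler('y',-tilt)*R.from_matrix(np.array([[-1,0,0],[0,1,0],[0,0,-1.]]))*R.from_euler('z',spin)
def tcp(p,r,ahead=61): return np.asarray(p,float)-r.apply([0,0,ahead])
def go(p,r,ahead=61,**k): return env.move_l(tcp(p,r,ahead),r.as_quat(),**k)
def reach(p,r,ahead=61): env.reach(tcp(p,r,ahead),r.as_quat())
def st(*a):
    s=env.read_state();print(*a,"t",round(s['time_s'],1),"pos",s['tool_pos'],"F",s['force'],"w",round(s['width'],1),"grip",round(s['grip_force'],1))
E
python3 - <<'E'
from h import *
r=rot(0);rc=rot(YAW)
red=np.array([396,-206,30.])
reach([300,430,250],r) if 0 else None
reach(red+[0,0,130],r);st("over")
print(go(red,r,rate=150,f_stop=15));st("at")
set_gripper(45);st("grip")
go(red+[0,0,150],r,rate=220);st("lift")
cv2.imwrite("pics/t2.png",viewer.camera("top"))
E
```

```text
over t 3.0 pos [ 396.32 -205.67  221.05] F [0.28 0.35 0.28] w 87.4 grip 0.0
False
at t 4.0 pos [ 396.35 -206.11   91.46] F [ 0.73  0.06 -0.22] w 87.8 grip 0.0
grip t 4.6 pos [ 395.98 -205.92   91.18] F [0.35 2.1  6.09] w 53.0 grip 30.0
lift t 5.5 pos [ 395.41 -205.71  240.2 ] F [ 0.02 -0.32 -1.94] w 53.2 grip 30.0
```

```bash
python3 - <<'E'
from h import *
r=rot(0);rc=rot(YAW)
go([420,10,180],r,rate=250)
d=C([35,20,0])
reach(d+[0,0,190],rc);st("above")
go(d+[0,0,60],rc,rate=150)
print(go(d+[0,0,33],rc,rate=40,f_stop=4));st("down")
set_gripper(75);st("open")
a=viewer.camera("side")
go(d+[0,0,190],rc,rate=250);st("up")
t=viewer.camera("top");s=viewer.camera("side")
im=np.hstack([cv2.resize(s[150:310,220:380],(390,390)),cv2.resize(t[140:300,250:410],(390,390))])
cv2.imwrite("pics/c2.png",im)
E
```

```text
above t 7.2 pos [566.47  64.49 250.24] F [-0.78 -0.5  -1.87] w 53.4 grip 30.0
True
down t 8.8 pos [567.08  65.6   97.77] F [-0.14 -0.52  2.58] w 52.8 grip 30.0
open t 9.3 pos [566.64  65.54  97.87] F [-0.38  0.09  0.74] w 75.1 grip 0.0
up t 10.1 pos [566.55  65.54 250.14] F [-0.05  0.32 -0.55] w 74.9 grip 0.0
```

View pics/c2.png

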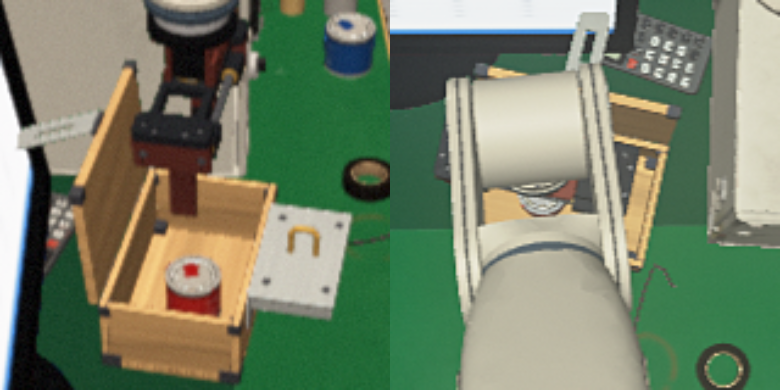

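The tin stands upright in the chest. Next is the lid: hook behind its free edge with a tilted tool and follow the arc down.

```bash
cat >> h.py <<'E'
def lidp(r,y,n,th): return np.array([105-r*np.cos(th)+n*np.sin(th),y,80+r*np.sin(th)+n*np.cos(th)])
def corner(p,tilt,rate=150,f=None,mode=go):
    "put the lock-side lower corner of the closed fingertips at chest point p"
    q=np.array(p,float)+10*np.array([np.cos(tilt),0,np.sin(tilt)])
    return mode(C(q),rot(YAW,tilt),env.tips_ahead,**({} if mode is reach else dict(rate=rate,f_stop=f)))
E
python3 - <<'E'
from h import *
t=.5;d=np.array([np.sin(t),0,-np.cos(t)]);y=-45;th0=Q[3]
set_gripper(0)
corner([140,y,270],t,mode=reach);st("pre")
print(corner([143,y,194],t,100,10));st("behind")
for th in np.append(np.arange(th0-.05,.15,-.2),.12):
    p=lidp(130,y,10,th)+15*d if th>np.pi/2-t else lidp(115,y,10,th)
    if corner(p,t,110,25): st("stopped",th);break
st("swept")
print(corner(lidp(115,y,10,-.06),t,40,15));st("pressed")
a=viewer.camera("side");cv2.imwrite("pics/s3.png",a)
E
```

```text
pre t 12.1 pos [625.25 -14.77 344.44] F [ 0.08  0.44 -0.31] w 0.5 grip 0.0
False
behind t 13.0 pos [629.12 -15.49 269.42] F [-0.38  0.26  0.08] w 0.4 grip 0.0
swept t 16.3 pos [482.31  18.78 179.23] F [ 0.37 -0.29 -0.01] w 0.8 grip 0.1Traceback (most recent call last):
  File "<stdin>", line 10, in <module>
  File "h.py", line 36, in corner
    return mode(C(q),rot(YAW,tilt),env.tips_ahead,**({} if mode is reach else dict(rate=rate,f_stop=f)))
  File "h.py", line 28, in go
    def go(p,r,ahead=61,**k): return env.move_l(tcp(p,r,ahead),r.as_quat(),**k)
                                     ~~~~~~~~~~^^^^^^^^^^^^^^^^^^^^^^^^^^^^^^^^
station.IKError: the arm cannot follow that straight line within its joint ranges
```

```bash
python3 - <<'E'
from h import *
print(env.read_state()['qpos'])
a=viewer.camera("side");crop(a,"s3",200,400,140,290,4)
E
```

```text
[ 0.09  0.36  2.25 -1.26  0.16 -0.03]
```

View pics/s3.png

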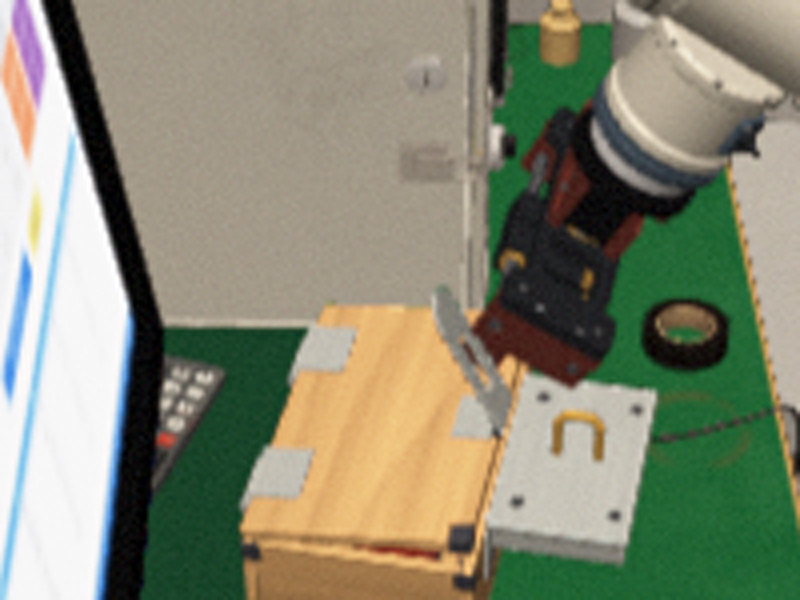

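The lid is almost shut, with the hasp standing at about 2 rad. I'll press it home with the gripper turned to clear the hasp, then sweep the hasp down.

```bash
python3 - <<'E'
from h import *
go(C([-30,-60,180]),rot(YAW,.5),env.tips_ahead,rate=200)
# press lid, long side of the gripper along chest x
r=rot(YAW,0,np.pi/2)
if env.ik(tcp(C([-8,-75,150]),r,80),r.as_quat()) is None: r=rot(YAW,0,-np.pi/2);print("flip")
reach(C([-8,-75,150]),r,80)
go(C([-8,-75,115]),r,80,rate=150)
print(go(C([-8,-75,84]),r,80,rate=40,f_stop=15)); st("lid press")
go(C([-8,-75,160]),r,80,rate=200)
reach(C([50,-60,250]),rot(YAW),80)
corner([45,0,240],0,200)
print(corner([45,0,162],0,150,10)); st("behind hasp")
H=np.array([-25,0,91.5])
for a in np.append(np.arange(2.,.2,-.2),.1):
    u=np.array([-np.cos(a),0,np.sin(a)]);n=np.array([np.sin(a),0,np.cos(a)])
    rr=np.interp(a,[.35,np.pi/2],[88,78])
    p=H+93*u+1.5*n+[0,0,-15] if a>np.pi/2 else H+rr*u+1.5*n
    if corner(p,0,110,20): st("stop",a);break
print(corner([-113,0,84],0,40,12)); st("hasp press")
corner([-113,0,170],0,200)
reach(C([-113,140,220]),rot(YAW),80)
s=viewer.camera("side");crop(s,"s4",200,400,140,290,4);st("end")
E
```

```text
True
lid press t 19.2 pos [503.43 -17.02 170.22] F [-2.85  0.94 12.06] w 0.5 grip 6.1
False
behind hasp t 22.2 pos [582.51  41.05 242.63] F [ 1.05 -0.22  0.32] w 0.1 grip 0.0
True
hasp press t 25.8 pos [429.41  77.69 169.29] F [-4.67 -0.93 20.52] w 0.5 grip 10.5
end t 27.1 pos [449.48 214.86 298.27] F [-0.02 -0.46 -0.22] w 0.6 grip 0.0
```

View pics/s4.png

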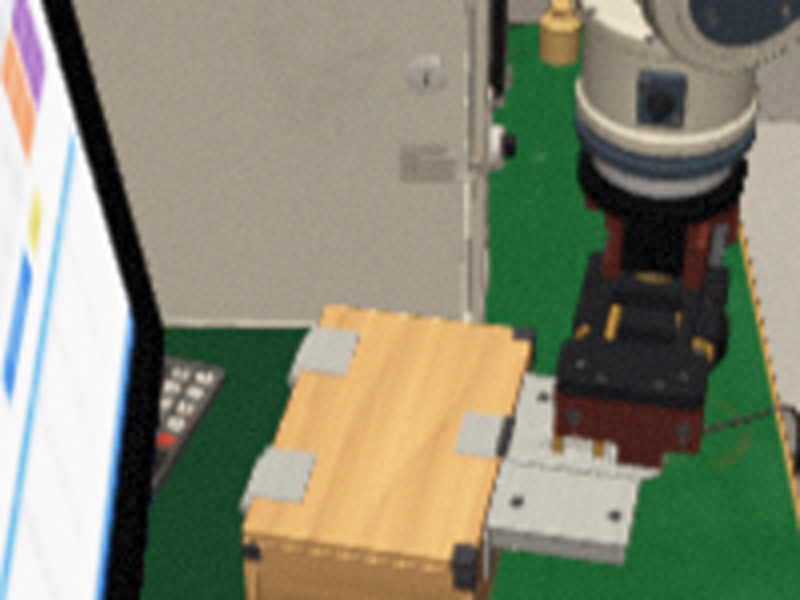

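The hasp lies flat (pressed at z ≈ 89 mm) and the lid is shut. Now the pin.

```bash
python3 - <<'E'
from h import *
for s in(np.pi/2,-np.pi/2):
    ok=[env.ik(tcp(p,r),r.as_quat()) for p,r in(([487.5,368.3,23],rot(0,0,s)),(C([-67,110,110]),rot(YAW,0,s)),(C([-67,33,110]),rot(YAW,0,s)))]
    print(s,ok)
    if all(o is not None for o in ok): break
np.save("spin.npy",s)
r=rot(0,0,s);p=np.array([487.5,368.3,23])
set_gripper(50)
reach(p+[0,0,110],r)
print(go(p,r,rate=120,f_stop=10));st("at")
set_gripper(10);st("grip")
go(p+[0,0,130],r,rate=200)
r=rot(YAW,0,s)
reach(C([-67,125,160]),r)
go(C([-67,115,111]),r,rate=120);st("pre")
a=viewer.camera("side");b=viewer.camera("top")
im=np.hstack([cv2.resize(a[200:300,290:390],(400,400),interpolation=2),cv2.resize(b[200:300,240:340],(400,400),interpolation=2)])
cv2.imwrite("pics/c5.png",im)
E
```

```text
1.5707963267948966 [array([ 0.63,  0.71,  1.75, -0.  ,  0.68,  0.63]), array([ 0.32,  0.47,  1.94, -0.  ,  0.73,  0.55]), array([ 0.19,  0.43,  2.03, -0.  ,  0.69,  0.42])]
False
at t 30.4 pos [487.95 368.59  84.68] F [0.07 0.35 0.25] w 50.1 grip 0.0
grip t 31.0 pos [487.63 368.39  84.24] F [0.02 0.1  3.  ] w 17.8 grip 30.0
pre t 33.1 pos [489.81 182.23 171.97] F [ 0.39 -0.07 -0.76] w 17.8 grip 30.0
```

View pics/c5.png

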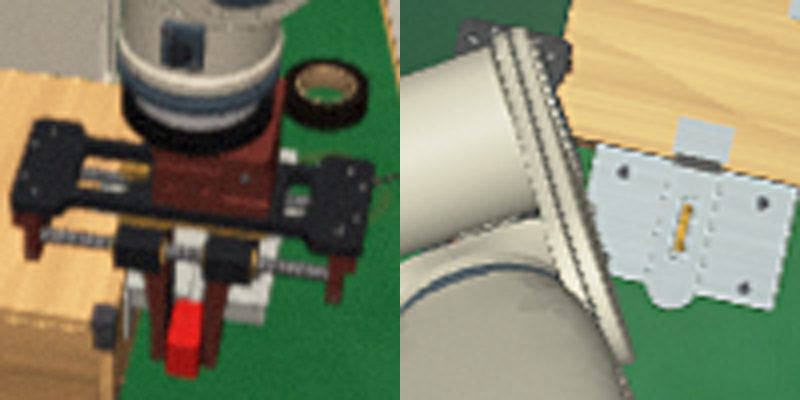

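The staple stands through the slot, at top crop (684,228), and the pin is held straight. Insert it now.

```bash
python3 - <<'E'
from h import *
r=rot(YAW,0,float(np.load("spin.npy")))
h1=go(C([-67,48,110.5]),r,rate=60,f_stop=6);st("ins",h1)
if not h1:
    h2=go(C([-67,48,104]),r,rate=25,f_stop=4);st("down",h2)
    z=env.read_state()['tool_pos'][2]-61
    h3=go(C([-67,26,z+.3]),r,rate=25,f_stop=12);st("push",h3)
    c,s_=np.cos(YAW),np.sin(YAW);d=env.read_state()['tool_pos'][:2]-Q[:2];print("chest xy",c*d[0]+s_*d[1],-s_*d[0]+c*d[1])
a=viewer.camera("side");b=viewer.camera("top")
im=np.hstack([cv2.resize(a[200:300,290:390],(400,400),interpolation=2),cv2.resize(b[200:300,240:340],(400,400),interpolation=2)])
cv2.imwrite("pics/c6.png",im)
E
```

```text
ins False t 34.5 pos [474.45 116.35 171.51] F [-0.12 -0.25 -1.17] w 18.2 grip 30.0
down True t 34.7 pos [474.7  116.49 168.87] F [0.07 0.39 3.5 ] w 17.6 grip 30.0
push True t 35.4 pos [470.51 100.46 168.93] F [-0.18  5.78  1.48] w 17.8 grip 30.0
chest xy -67.12512158900438 31.87851506092484
```

```bash
python3 - <<'E'
from h import *
r=rot(YAW,0,float(np.load("spin.npy")))
p=env.read_state()['tool_pos'];q=r.as_quat()
set_gripper(40)
env.move_l(p+[0,0,120],q,rate=200)
env.reach(p+[-60,250,160],q);st("clear")
a=viewer.camera("side");b=viewer.camera("top")
im=np.hstack([cv2.resize(a[190:290,280:380],(400,400),interpolation=2),cv2.resize(b[200:300,240:340],(400,400),interpolation=2)])
cv2.imwrite("pics/c7.png",im)
E
```

```text
clear t 37.8 pos [410.45 349.63 327.97] F [-0.63  0.08  0.29] w 40.0 grip 0.0
```

View pics/c7.png

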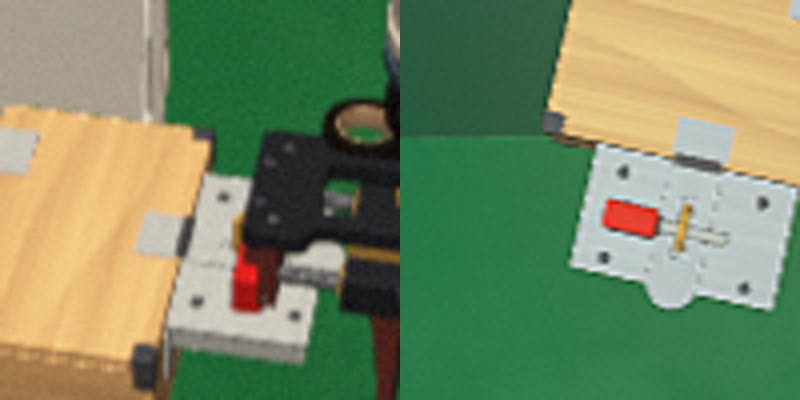

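The top crop shows the shank through the staple (684,228), with the handle face at the hasp's edge (657,222). The hasp is flat and the lid is shut.

```bash
python3 -c "
from station import workorder
print(workorder.sign_off())"
```

```text
the job is handed in; nothing more can be done
None
```

I handed the job in at about 38 s: the red tin is upright in the shut chest, the hasp is flat over the staple, the pin is pushed in until it met the hasp, and the blue tin was left alone; no verdict came back.

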